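# Sticker and weight a small stack of boards

## Robot

A 7-joint arm with a two-finger parallel gripper is mounted at the origin on the work surface. World frame = base frame: x ahead of the robot, y to its left, z up, the work surface at z = 0. Lengths are in m, angles in rad, forces in N, time in s.
With the tool pointing down it reaches from about 0.4 to 0.85 m from the base axis. Payload 4.5 kg.
Tool frame: the origin (TCP) lies midway between the tips of the shut fingers; the grasp point (between the pads) lies 19 mm behind it; z points along the fingers, y is the line along which they close (so a half turn about z gives the same grasp; the last joint's range is limited). The gripper opens to 85 mm and grips with 20 to 120 N. Pads are 22 mm wide; open, the fingers measure 114 mm over their backs; the gripper's body (76 mm by 85 mm) begins 54 mm behind the grasp point. The pads swing forward as they close: fully open they stand 13 mm farther back than shut.
Start: joints at [1.235, 0.689, -0.195, 1.565, 0.157, 0.902, -0.215], TCP at [0.226, -0.583, 0.196] pointing down, gripper open.
Joint ranges: [-3.01, 3.01], [-0.46, 2.08], [-1.47, 1.51], [0.13, 2.56], [-1, 4.14], [0.04, 2.09], [-2.66, 2.66]. Speed limits (rad/s): [2.57, 2.57, 3.14, 3.14, 3.14, 3.14, 3.14].

## Interface

Orientations are given as a unit quaternion [x, y, z, w].
In Python, from workcell import env gives the robot as it stands. The module is installed in compiled form; this text tells all that it offers.
- The arm moves only by the tool carry_out, never from a script. Its argument "series" is a list that holds one entry, the list of rows, each a list of 7 numbers: the shift along the tool's x, y, z scaled (see below), then the turn, a rotation vector about the tool's x, y, z scaled (see below), then the opening, from -1 (shut) to 1 (fully open), so that 0 is half open. In form: [[[x, y, z, ax, ay, az, fingers], ...]]. A call has 1 to 5 rows; each row is the pose to reach, as a shift and turn from the pose commanded when the call began, along the tool's axes at that moment; what a row does not reach only later rows make up. The controller multiplies each number of a shift by 50 cm and each number of a turn by 0.5 rad. A row lasts 1/8 s, in which the tool goes at most 62.5 mm and 10.7 degrees, less where a joint would pass 70% of its speed; a pose out of reach is approached as far as the arm can. A call with a number of a shift or a turn outside -1 to 1 is refused whole. A call with a gripper value outside its range is refused whole. The fingers move at their own pace and stop on an object; "squeeze" is the grip in N (left out, the last holds). Time passes only in rows, so rows that repeat a pose let the fingers close. It gives the time, the measured TCP pose, the force, the opening and the grip force at its end, in the units of the state.
- env.state(): the state, without advancing time (a new reading comes with each control period).
- env.read_camera(name): name is "scene" or "top"; returns the picture (400x640x3 uint8, blue, green, red); there is no depth.
- env.camera_info(name): a dict with "fx", "fy", "cx", "cy" (pixels), "rvec" (rotation vector, rad) and "tvec" (3), from world to camera coordinates, as OpenCV has them. Camera axes: x right, y down, z forward; pixel columns grow to the right and rows downward; lengths in m; the calibration is good to about 2 mm. A picture is of the moment at which its call begins. camera_info takes no time and is no camera call.
- env.job_done(): hands the job in; it is judged then, once.
Trained networks look in the newest picture that a camera, given by its name, has taken for a name from the list of things; names that differ only in an ending like _2 or _b are one class to them, and where a whole thing is asked for, a point or a joint stands for the part that bears it (a point fixed in the world has none). Each returns a list of dicts, best first, with "score" (0 to 1); they miss things now and then, are a little off and sometimes report something else, mostly with a low value. They report only what shows in the picture. A call takes as long as a camera call. They do not tell look-alikes from the thing itself.
- env.regions_of(camera, label): "region" (400x640 bool, what is visible of it).
- env.place_of(camera, label): "point" ([x, y, z] in m, in world coordinates, good to about 4 mm: a listed point, or the origin of a listed thing).
The state is a dict: "time": time; "q": joint angles; "qvel": joint speeds; "effort": joint torques, N m; "position": TCP position; "eef_rot": TCP orientation; "wrist_force": force on the tool from outside, world axes, zero at the start; "torque": the same for the moment, N m; "gripper_width": finger opening in m; "grasp_force": force on a finger pad.
Only numpy, scipy, OpenCV 4.12 (cv2) and the standard library are available. Lean on these libraries where they do the work, as an engineer would, in place of code of your own. Each camera call takes 0.05 s, during which the arm holds its last target. There are 200 camera calls.

## Task

Stack the boards to season on the stand: lay the long board along the stand, centred on its two bearers, then one sticker across it straight above each bearer, then the short board centred on the stickers in line with the long one, and last stand the steel weight upright in the middle on top. Leave the tape roll, the glue bottle and the mallet where they are.

Things in the scene. Friction and masses are not known exactly. Their poses are not given: they have to be found in the camera images.
- stand: Stand fixed to the bench: grey-painted sole 200 (x) x 90 (y) x 12 mm with two pale wood bearers, each 20 (x) x 90 (y) x 25 mm, lying across it along y, centred at x = -70 and +70 mm; their tops are 37 mm above the bench. Origin: centre of the sole's underside, at bench height. x runs along the stand (across the bearers), z up.
- long_board_center (a point): Loose dark board, 250 (x) x 56 (y) x 22 (z) mm, 0.2 kg, lying flat; point at its centre. x along its length. It goes at the bottom of the stack.
- short_board_center (a point): Loose dark board, 180 (x) x 56 (y) x 22 (z) mm, 0.145 kg, lying flat; point at its centre. x along its length. It goes on the stickers.
- sticker_a_center (a point): Sticker: loose pale spacer stick, 90 (x) x 18 x 18 mm, 20 g, lying flat; point at its centre, x along its length. The two stickers are alike; either may go over either bearer, lying along the bearer.
- sticker_b_center (a point): The other sticker, exactly like the first: 90 (x) x 18 x 18 mm; point at its centre, x along its length.
- weight_center (a point): Loose steel weight, about 0.65 kg, 58 mm tall, standing: a disc 56 mm across and 30 mm high with an upright straight round knob on top, 24 mm across and 28 mm high. Point on its axis half-way up (29 mm above its underside), z up. Take it by the knob.
- tape_center (a point): Bystander: roll of paper tape lying flat, 64 mm across, 24 mm high, hole 40 mm; point at its centre. Leave it.
- glue_center (a point): Bystander: white glue bottle, 60 mm across, 170 mm tall, standing at the far side; point half-way up. Leave it.
- mallet_center (a point): Bystander: wooden mallet lying at the far side; point at the centre of its head, which is 70 (x) x 120 (y) x 60 mm; its handle, 28 mm thick, runs to 255 mm on the -x side of the point. Leave it.
Not all that is in view belongs to the job. Of the things that look like the part that bears weight_center, take the one that is farthest from the robot's base at the start.

How it is judged:
By the outcome, as a careful person would: the job done as asked, in the order asked, and still so for the second after the job is handed in, with the robot touching nothing.
It also fails if it takes over 128 s, if anything falls off the work surface, if the arm or the gripper's body presses on something with over 40 N, if the wrist force passes 120 N, or if a joint passes its speed limit or range.

## Working session

There is one attempt and no reset: what is moved stays moved. The work goes in short steps, Python scripts to look and compute and a tool call to move; the robot and the scene stay as the last step left them, time stands still between calls to the robot, and variables do not carry over. Pictures are saved under pics/ and viewed, at most 14 in all, crops included, and the job is handed in when it is done.

Besides the shell and the picture viewer there is one more tool, called after "Call:" as name(argument=value, ...), one argument or row to a line, values as JSON. carry_out: Moves the arm, as the interface text tells. Its arguments: {"type":"object","properties":{"series":{"type":"array","items":{"type":"array","items":{"type":"array","items":{"type":"number","minimum":-1,"maximum":1}}}},"squeeze":{"type":"number"}},"required":["series"]}

```bash
mkdir -p pics; cat > h.py <<'E'
import numpy as np, cv2
from workcell import env
from scipy.spatial.transform import Rotation as R
def pic(cam,name,crop=None,scale=1):
    im=env.read_camera(cam)
    save(im,name,crop,scale); return im
def save(im,name,crop=None,scale=1):
    if crop: im=im[crop[1]:crop[3],crop[0]:crop[2]]
    cv2.imwrite('pics/'+name,cv2.resize(im,None,fx=scale,fy=scale,interpolation=cv2.INTER_CUBIC))
def cal(cam):
    c=env.camera_info(cam); K=np.array([[c['fx'],0,c['cx']],[0,c['fy'],c['cy']],[0,0,1.]])
    return K,cv2.Rodrigues(np.array(c['rvec'],float))[0],np.array(c['tvec'],float).ravel()
def ray(cam,px,z):
    K,Rm,t=cal(cam); px=np.atleast_2d(px).astype(float)
    d=(np.c_[px,np.ones(len(px))]@np.linalg.inv(K).T)@Rm; o=-Rm.T@t
    return o+d*((z-o[2])/d[:,2])[:,None]
def proj(cam,P):
    K,Rm,t=cal(cam); p=(np.atleast_2d(P)@Rm.T+t)@K.T; return p[:,:2]/p[:,2:]
def rect(cam,reg,z):
    "centre, long-axis yaw (deg), sizes of a region seen at height z"
    c=max(cv2.findContours(reg.astype(np.uint8),0,2)[0],key=cv2.contourArea)[:,0]
    w=ray(cam,c,z)[:,:2].astype(np.float32)
    (x,y),(a,b),th=cv2.minAreaRect(w*1000)
    if b>a: a,b,th=b,a,th+90
    return np.round([x,y,(th+90)%180-90,a,b],1)
def go(pos,yaw,seg=0):
    "shift and turn, in row units, from the current pose to TCP pos, tool down, tool y (closing) at world yaw deg"
    s=env.state(); R0=R.from_quat(s['eef_rot'])
    y=np.array([np.cos(np.radians(yaw)),np.sin(np.radians(yaw)),0]); z=np.array([0,0,-1.])
    best=None
    for sg in (1,-1):
        T=R.from_matrix(np.c_[np.cross(sg*y,z),sg*y,z]); rv=(R0.inv()*T).as_rotvec()
        if best is None or np.linalg.norm(rv)<np.linalg.norm(best): best=rv
    d=R0.inv().apply(np.array(pos)-s['position'])
    print('shift',np.round(d/.5,3),'turn',np.round(best/.5,3),'deg',np.round(np.degrees(np.linalg.norm(best)),1))
E
python3 - <<'E'
from h import *
for c in('top','scene'):
    pic(c,c+'0.png')
    K,Rm,t=cal(c);print(c,K[0,0],np.round(-Rm.T@t,3),np.round(Rm[2],2))
    for n in ['stand','long_board_center','short_board_center','sticker_a_center','weight_center','tape_center','glue_center','mallet_center']:
        print(n,[(np.round(d['point'],3).tolist(),round(d['score'],2),proj(c,d['point'])[0].round().tolist()) for d in env.place_of(c,n)[:5]])
s=env.state();print(s)
E
```

```text
top 438.9023313150348 [ 0.412 -0.018  1.184] [ 0.11  0.03 -0.99]
stand [([0.538, 0.01, -0.0], 0.92, [321.0, 195.0])]
long_board_center []
short_board_center [([0.524, 0.296, 0.015], 0.57, [215.0, 200.0])]
sticker_a_center []
weight_center [([0.484, -0.133, 0.029], 0.72, [375.0, 214.0]), ([0.304, -0.2, 0.028], 0.65, [403.0, 283.0]), ([0.378, -0.118, 0.027], 0.63, [370.0, 255.0])]
tape_center [([0.603, 0.14, 0.012], 0.63, [273.0, 171.0])]
glue_center [([0.761, 0.124, 0.088], 0.79, [276.0, 106.0])]
mallet_center [([0.776, -0.084, 0.026], 0.69, [355.0, 106.0]), ([0.619, -0.148, 0.01], 0.56, [380.0, 164.0])]
scene 425.97474830047526 [0.99  0.423 0.927] [-0.41 -0.42 -0.81]
stand [([0.538, 0.006, -0.002], 0.9, [332.0, 218.0])]
long_board_center [([0.532, -0.284, 0.007], 0.64, [260.0, 157.0]), ([0.608, -0.146, 0.01], 0.26, [272.0, 198.0])]
short_board_center [([0.521, 0.299, 0.015], 0.66, [429.0, 284.0])]
sticker_a_center [([0.472, 0.152, 0.014], 0.69, [392.0, 233.0])]
weight_center [([0.304, -0.196, 0.024], 0.84, [337.0, 127.0]), ([0.486, -0.136, 0.033], 0.71, [307.0, 169.0]), ([0.375, -0.1
[... 253 characters left out ...]
4,  0.6890531 , -0.19463677,  1.56531892,  0.15730247,
        0.9024741 , -0.2150842 ]), 'qvel': array([ 6.17889433e-05,  9.19923945e-04, -1.16208641e-03, -2.06659712e-03,
        1.74085317e-04, -7.45995221e-04, -1.06683481e-03]), 'effort': array([-2.17630427e-04, -5.39539075e+01, -1.26694188e+00, -1.58884853e+01,
        1.00598048e-02,  1.34851300e-03,  1.03655333e-05]), 'position': array([ 0.22594372, -0.58276362,  0.19584189]), 'eef_rot': array([9.82948985e-01, 1.83878462e-01, 2.90964941e-05, 6.08816876e-05]), 'wrist_force': array([ 0.41820879, -0.23993126,  0.10628403]), 'torque': array([ 0.00816264,  0.06945686, -0.00035966]), 'grasp_force': 0.0, 'gripper_width': 0.08539141517765607}
```

View pics/top0.png

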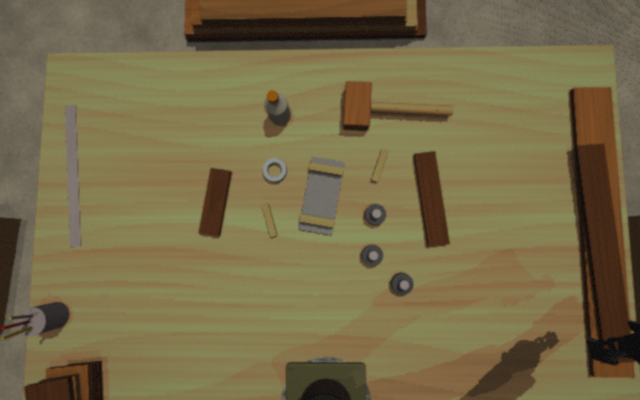

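View pics/scene0.png

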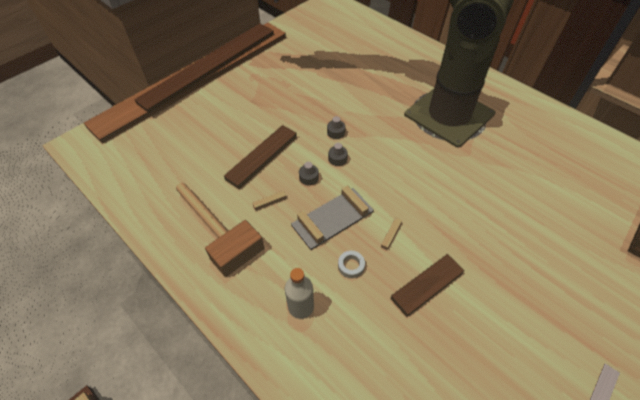

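```bash
python3 - <<'E'
from h import *
im=env.read_camera('top'); save(im,'w1.png',(180,130,440,320),3)
for n,z in [('stand',.037),('long_board_center',.022),('short_board_center',.022),('sticker_a_center',.018),('weight_center',.03)]:
    for c in('top','scene'):
        if c=='scene': env.read_camera(c)
        else: env.read_camera(c)
        print(c,n,[(rect(c,d['region'],z).tolist(),round(d['score'],2)) for d in env.regions_of(c,n)[:4]])
E
```

```text
top stand [([533.3, 10.4, -10.4, 195.9, 90.3], 0.76)]
scene stand [([552.9, 17.3, -9.8, 195.6, 109.7], 0.6)]
top long_board_center [([525.6, -279.4, 6.3, 249.8, 62.5], 0.89)]
scene long_board_center [([532.9, -273.7, 6.9, 256.9, 69.0], 0.59)]
top short_board_center [([518.3, 295.8, -8.6, 179.3, 63.0], 0.98)]
scene short_board_center [([527.4, 298.5, -9.8, 188.4, 60.6], 0.95)]
top sticker_a_center [([469.5, 149.0, 16.2, 89.6, 20.6], 0.56)]
scene sticker_a_center [([477.7, 152.3, 15.7, 96.9, 18.6], 0.5)]
top weight_center [([305.9, -195.5, 90.0, 56.5, 50.5], 0.78), ([482.3, -130.6, -0.8, 55.1, 54.9], 0.7), ([377.2, -121.1, 89.9, 54.4, 51.4], 0.68)]
scene weight_center [([385.8, -116.7, 42.5, 86.8, 53.3], 0.81), ([492.5, -124.9, 44.7, 84.6, 57.4], 0.73), ([312.3, -191.9, 44.0, 91.6, 53.5], 0.71)]
```

View crop.

The top view shows three weight look-alikes at (375,214), (372,255) and (402,283). They are 0.50, 0.40 and 0.36 m from the base, so I choose (375,214). The stand is at (321,195), the long board at (432,198), the short board at (215,202), and the stickers at (270,221) and (380,166). The networks missed the second sticker.

View pics/w1.png

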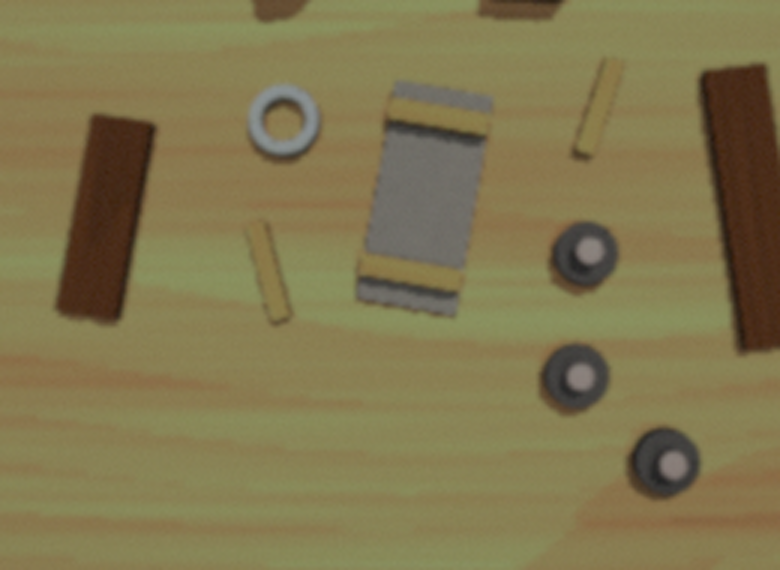

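```bash
cat >> h.py <<'E'
from scipy.optimize import minimize
def box(sx,sy,z0,z1,cx=0):
    return np.array([[cx+a*sx/2,b*sy/2,z] for a in(-1,1) for b in(-1,1) for z in(z0,z1)])
def cyl(r,z0,z1):
    t=np.linspace(0,2*np.pi,24,False); return np.vstack([np.c_[r*np.cos(t),r*np.sin(t),0*t+z] for z in(z0,z1)])
SH={'long':[box(.25,.056,0,.022)],'short':[box(.18,.056,0,.022)],'sticker':[box(.09,.018,0,.018)],
'stand':[box(.2,.09,0,.012),box(.02,.09,.012,.037,-.07),box(.02,.09,.012,.037,.07)],'weight':[cyl(.028,0,.03),cyl(.012,.03,.058)]}
def fit(cam,reg,shape,x,y,yaw,z=0):
    "x,y,yaw(deg) of the shape whose projected silhouette best meets the region"
    S=4
    def sil(p):
        m=np.zeros((400*S,640*S),np.uint8); c,s=np.cos(np.radians(p[2])),np.sin(np.radians(p[2]))
        for P in SH[shape]:
            W=np.c_[p[0]/1e3+c*P[:,0]-s*P[:,1],p[1]/1e3+s*P[:,0]+c*P[:,1],P[:,2]+z]
            h=cv2.convexHull(((proj(cam,W)+.5)*S*16-8).astype(np.int32)); cv2.fillConvexPoly(m,h,1,shift=4)
        return cv2.resize(m.astype(np.float32),(640,400),interpolation=cv2.INTER_AREA)
    g=reg.astype(np.float32)
    f=lambda p:np.abs(sil(p)-g).sum()/g.sum()
    sp=np.array([[0,0,0],[6,0,0],[0,6,0],[0,0,4.]])
    r=minimize(f,[x,y,yaw],method='Nelder-Mead',options=dict(initial_simplex=np.array([x,y,yaw])+sp,xatol=.1,fatol=1e-4,maxfev=150))
    return np.round(r.x,1),round(r.fun,3)
E
python3 - <<'E'
from h import *
for c in('top','scene'):
    im=env.read_camera(c)
    for n,s,g in [('stand','stand',(535,8,-10)),('long_board_center','long',(528,-280,6.5)),('short_board_center','short',(522,297,-9)),('sticker_a_center','sticker',(472,150,16)),('sticker_b_center','sticker',(614,-147,-15)),('weight_center','weight',(484,-132,0))]:
        for d in env.regions_of(c,n):
            cc=rect(c,d['region'],.02)
            if np.hypot(cc[0]-g[0],cc[1]-g[1])<60: print(c,n,*fit(c,d['region'],s,*g))
E
```

```text
top stand [536.2  10.1 -10.4] 0.029
top long_board_center [ 525.9 -281.4    6.8] 0.044
top short_board_center [519.6 297.5  -9.1] 0.042
top sticker_a_center [469.6 150.1  14.8] 0.097
top sticker_b_center [ 616.2 -146.7  -19.2] 0.245
top weight_center [ 483.1 -131.4    4.8] 0.039
scene stand [538.5   9.9  -9.8] 0.082
scene long_board_center [ 529.3 -281.     7. ] 0.07
scene short_board_center [521.9 297.5  -9. ] 0.042
scene sticker_a_center [473.  150.8  15.5] 0.072
scene sticker_b_center [ 619.1 -146.9  -17.9] 0.317
scene weight_center [ 484.9 -132.4    2.7] 0.066
```

The crop confirms the choice: the farthest weight is at crop (585,253), which is full-picture (375,214). The stand, both boards and sticker A are measured well enough, so I'm setting out for the long board.

```bash
python3 - <<'E'
from h import *
go([.5275,-.2812,.15],96.9)
E
```

```text
shift [ 0.78  -0.344  0.092] turn [0.    0.    0.499] deg 14.3
```

Call:
carry_out(
  series=[
    [[0.78, -0.344, 0.09, 0, 0, 0.5, 0.65], [0.78, -0.344, 0.09, 0, 0, 0.5, 0.65], [0.78, -0.344, 0.09, 0, 0, 0.5, 0.65], [0.78, -0.344, 0.09, 0, 0, 0.5, 0.65], [0.78, -0.344, 0.09, 0, 0, 0.5, 0.65]],
  ],
  squeeze=40,
)

```text
time: 3.28
position: [0.4472, -0.3618, 0.163]
eef_rot: [0.998, 0.06, 0.0, 0.0]
wrist_force: [0.4, -1.1, 0.9]
gripper_width: 0.0704
grasp_force: 0.0
```

```bash
python3 - <<'E'
from h import *
go([.5275,-.2812,.15],96.9); print(env.state()['gripper_width'],env.state()['q'].round(2))
E
```

```text
shift [ 0.179 -0.141  0.026] turn [ 0.001 -0.001 -0.001] deg 0.1
0.07040136489485106 [ 0.65  0.66 -0.08  1.76  0.08  0.72 -0.92]
```

Call:
carry_out(
  series=[
    [[0.179, -0.141, 0.026, 0, 0, 0, 0.65], [0.179, -0.141, 0.026, 0, 0, 0, 0.65], [0.179, -0.141, 0.2, 0, 0, 0, 0.65], [0.179, -0.141, 0.2, 0, 0, 0, 0.65]],
  ],
)

```text
time: 3.78
position: [0.5251, -0.2804, 0.0602]
eef_rot: [0.998, 0.061, -0.002, -0.001]
wrist_force: [-0.2, -0.3, 0.5]
gripper_width: 0.0705
grasp_force: 0.0
```

```bash
python3 - <<'E'
from h import *
pic('scene','l1.png',(180,80,360,240),4)
go([.5275,-.2812,.003],96.9); print(env.state()['position'])
E
```

```text
shift [0.008 0.003 0.11 ] turn [-0.008  0.013  0.002] deg 0.4
[ 0.52349994 -0.28033708  0.05807163]
```

View pics/l1.png

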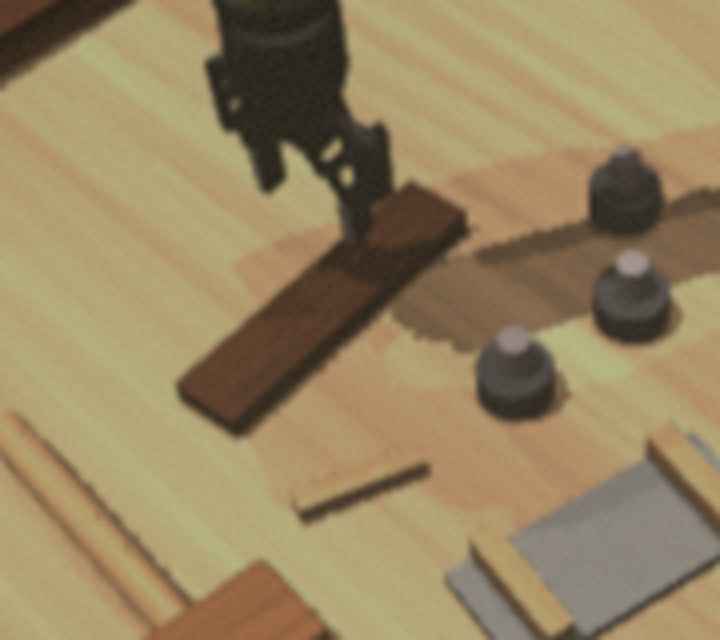

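The picture shows the open fingers above the long board at crop (320,230), straddling it, with the board at (180-465, 185-430). Going down to grip.

Call:
carry_out(
  series=[
    [[0.003, 0.0, 0.08, 0, 0, 0, 0.65], [0.003, 0.0, 0.11, 0, 0, 0, 0.65], [0.003, 0.0, 0.11, 0, 0, 0, 0.65], [0.003, 0.0, 0.11, 0, 0, 0, 0.65]],
  ],
)

```text
time: 4.32
position: [0.5286, -0.2828, 0.0094]
eef_rot: [0.998, 0.06, 0.001, 0.001]
wrist_force: [0.3, 0.4, 0.7]
gripper_width: 0.0701
grasp_force: 0.0
```

```bash
python3 - <<'E'
from h import *
go([.5275,-.2812,.003],96.9); print(env.state()['position'])
E
```

```text
shift [-0.002 -0.004  0.013] turn [ 0.003 -0.004 -0.002] deg 0.1
[ 0.52858186 -0.28282746  0.00940202]
```

Call:
carry_out(
  series=[
    [[0, 0, 0.012, 0, 0, 0, 0.65], [0, 0, 0.012, 0, 0, 0, -1], [0, 0, 0.012, 0, 0, 0, -1], [0, 0, 0.012, 0, 0, 0, -1], [0, 0, 0.012, 0, 0, 0, -1]],
  ],
  squeeze=40,
)

```text
time: 4.95
position: [0.5277, -0.2822, 0.0021]
eef_rot: [0.998, 0.06, 0.0, 0.0]
wrist_force: [0.6, -0.0, -0.1]
gripper_width: 0.0004
grasp_force: 0.0
```

Call:
carry_out(
  series=[
    [[0, 0, -0.1, 0, 0, 0, -1], [0, 0, -0.2, 0, 0, 0, -1], [0, 0, -0.26, 0, 0, 0, -1], [0, 0, -0.26, 0, 0, 0, -1]],
  ],
)

```text
time: 5.45
position: [0.5294, -0.2831, 0.1346]
eef_rot: [0.998, 0.06, 0.002, 0.001]
wrist_force: [0.2, 0.2, 0.2]
gripper_width: 0.0003
grasp_force: 0.0
```

```bash
python3 - <<'E'
from h import *
env.read_camera('scene'); print([fit('scene',d['region'],'long',528,-281,7,.13) for d in env.regions_of('scene','long_board_center')[:1]])
env.read_camera('top'); print([fit('top',d['region'],'long',528,-281,7,.13) for d in env.regions_of('top','long_board_center')[:1]])
go([.5373,.010,.13],79.9); print(env.state()['position'])
E
```

```text
[(array([ 578.6, -184.2,    9.8]), np.float64(0.348))]
[(array([ 518.9, -253.6,    5.3]), np.float64(0.516))]
shift [ 0.091 -0.577  0.002] turn [-0.002  0.005  0.592] deg 17.0
[ 0.52659331 -0.28165695  0.13061986]
```

```bash
python3 - <<'E'
from h import *
a=env.read_camera('scene')[80:240,180:360]; b=env.read_camera('top')[120:280,330:510]
cv2.imwrite('pics/g1.png',cv2.resize(np.hstack([a,b]),None,fx=2.2,fy=2.2,interpolation=2))
for c in('scene','top'):
  print([(fit(c,d['region'],'long',528,-281,7),) for d in env.regions_of(c,'long_board_center')[:1]], proj(c,[[.5266,-.2817,.1306],[.528,-.281,.022]]).round())
E
```

```text
[((array([ 529. , -281.6,    6.9]), np.float64(0.067)),)] [[257. 125.]
 [261. 153.]]
[((array([ 525.6, -281.4,    6.8]), np.float64(0.137)),)] [[442. 193.]
 [431. 197.]]
```

View pics/g1.png

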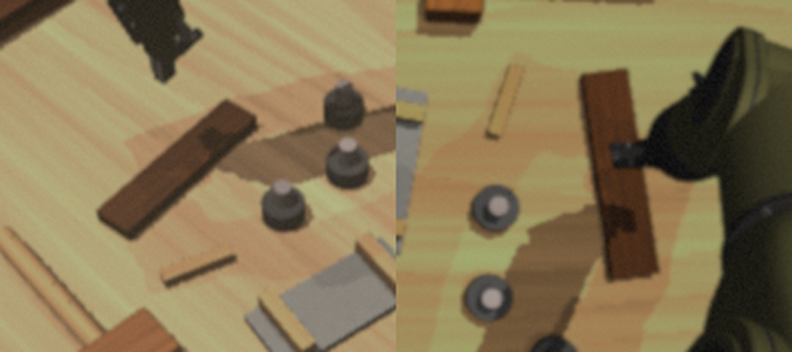

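```bash
python3 - <<'E'
from h import *
P=[np.c_[cal(c)[1],cal(c)[2]] for c in('top','scene')]; P=[cal(c)[0]@p for c,p in zip(('top','scene'),P)]
def tri(a,b):
    X=cv2.triangulatePoints(P[0],P[1],np.array(a,float),np.array(b,float))[:,0]; X=X[:3]/X[3]
    print(X.round(4),(proj('top',X)-a).round(1),(proj('scene',X)-b).round(1))
tri((429.5,190.5),(253.6,116))
for z in(.13,.2,.3,.4):print(z,proj('top',[.5266,-.2817,z]).round(),proj('scene',[.5266,-.2817,z]).round())
s=env.state();print(s['position'],R.from_quat(s['eef_rot']).as_matrix().round(3))
a=env.read_camera('scene')[40:160,200:320]; b=env.read_camera('top')[140:260,390:510]
cv2.imwrite('pics/g2.png',cv2.resize(np.hstack([a,b]),None,fx=3.3,fy=3.3,interpolation=2))
E
```

```text
[ 0.5361 -0.25    0.1866] [[ 4.  -4.2]] [[5.5 0.7]]
0.13 [[442. 193.]] [[257. 125.]]
0.2 [[449. 190.]] [[253. 105.]]
0.3 [[463. 184.]] [[247.  72.]]
0.4 [[479. 177.]] [[240.  33.]]
[ 0.52707413 -0.28192321  0.1309791 ] [[ 0.993  0.12  -0.002]
 [ 0.12  -0.993  0.001]
 [-0.002 -0.001 -1.   ]]
```

View pics/g2.png

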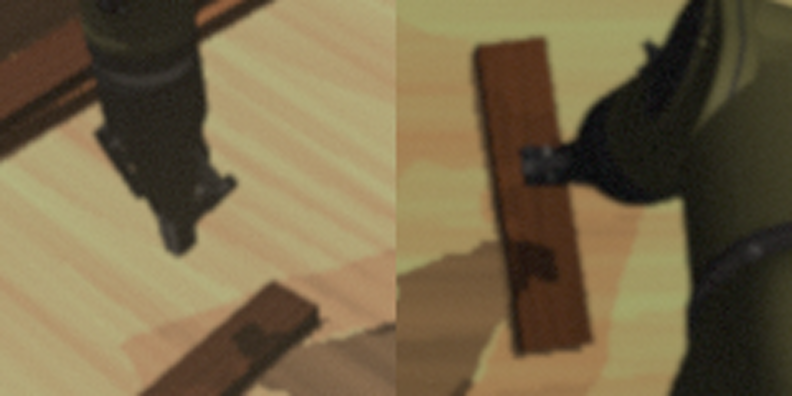

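The right pane only shows the outer knuckle, but the left pane shows the shut tip at crop (178,250), which is px (254,116). At the reported TCP it should be (257,125). So the fingertips are about 30 mm higher than the reported TCP, and they closed above the board. I'll touch the board top gently to measure this offset.

Call:
carry_out(
  series=[
    [[0, 0, 0.1, 0, 0, 0, -1], [0, 0, 0.2, 0, 0, 0, -1], [0, 0, 0.25, 0, 0, 0, -1], [0, 0, 0.25, 0, 0, 0, -1], [0, 0, 0.25, 0, 0, 0, -1]],
  ],
)

```text
time: 6.58
position: [0.5285, -0.2826, 0.008]
eef_rot: [0.998, 0.06, 0.001, 0.0]
wrist_force: [-0.6, 0.6, 0.1]
gripper_width: 0.0001
grasp_force: 0.0
```

Call:
carry_out(
  series=[
    [[0, 0, 0.008, 0, 0, 0, -1], [0, 0, 0.012, 0, 0, 0, -1]],
  ],
)

```text
time: 6.82
position: [0.5282, -0.2825, 0.0018]
eef_rot: [0.998, 0.06, 0.001, 0.0]
wrist_force: [-0.1, 0.1, -0.6]
gripper_width: -0.0003
grasp_force: 0.0
```

Call:
carry_out(
  series=[
    [[0, 0, 0.006, 0, 0, 0, -1], [0, 0, 0.006, 0, 0, 0, -1]],
  ],
)

```text
time: 7.08
position: [0.5275, -0.2822, -0.0021]
eef_rot: [0.998, 0.06, -0.0, -0.0]
wrist_force: [0.6, 1.1, 1.6]
gripper_width: 0.0003
grasp_force: 0.0
```

```bash
python3 - <<'E'
from h import *
pic('scene','g3.png',(200,80,320,200),4)
s=env.state();print(s['position'],s['wrist_force'])
for z in(0,.022,.03):print(proj('scene',[*s['position'][:2],z]).round(1))
E
```

```text
[ 0.52756802 -0.2821466  -0.00206036] [-0.05389761  0.13891283  1.02915078]
[[262.2 157.9]]
[[261.3 152.7]]
[[260.9 150.8]]
```

View pics/g3.png

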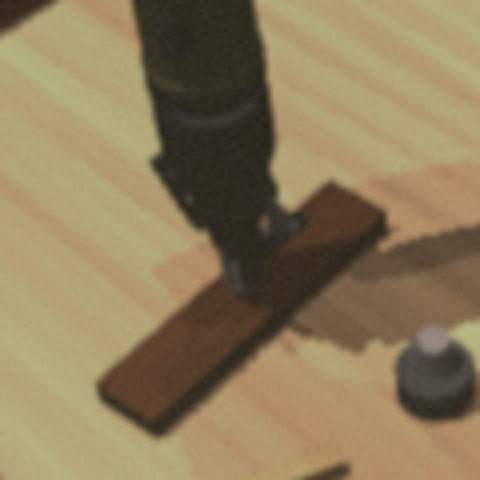

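The tip is at about px (260,153), level with the board top at the board centre, while the TCP reads z = -0.002. Going on down until it touches.

Call:
carry_out(
  series=[
    [[0, 0, 0.004, 0, 0, 0, -1], [0, 0, 0.004, 0, 0, 0, -1]],
  ],
)

```text
time: 7.38
position: [0.5275, -0.2821, -0.0042]
eef_rot: [0.998, 0.06, -0.0, -0.0]
wrist_force: [-0.1, 0.1, -0.9]
gripper_width: 0.0002
grasp_force: 0.0
```

Call:
carry_out(
  series=[
    [[0, 0, 0.004, 0, 0, 0, -1], [0, 0, 0.004, 0, 0, 0, -1]],
  ],
)

```text
time: 7.62
position: [0.5275, -0.2821, -0.0062]
eef_rot: [0.998, 0.06, -0.0, -0.0]
wrist_force: [0.3, -0.1, -0.6]
gripper_width: -0.0002
grasp_force: 0.0
```

Call:
carry_out(
  series=[
    [[0, 0, 0.004, 0, 0, 0, -1], [0, 0, 0.004, 0, 0, 0, -1]],
  ],
)

```text
time: 7.88
position: [0.5275, -0.2822, -0.0082]
eef_rot: [0.998, 0.06, -0.0, -0.0]
wrist_force: [-0.1, -0.4, 0.5]
gripper_width: -0.0001
grasp_force: 0.0
```

Call:
carry_out(
  series=[
    [[0, 0, 0.004, 0, 0, 0, -1], [0, 0, 0.004, 0, 0, 0, -1]],
  ],
)

```text
time: 8.12
position: [0.5275, -0.2821, -0.0102]
eef_rot: [0.998, 0.06, -0.0, -0.0]
wrist_force: [-0.9, -0.6, -0.5]
gripper_width: -0.0002
grasp_force: 0.0
```

Call:
carry_out(
  series=[
    [[0, 0, 0.004, 0, 0, 0, -1], [0, 0, 0.004, 0, 0, 0, -1]],
  ],
)

```text
time: 8.38
position: [0.5275, -0.2821, -0.0122]
eef_rot: [0.998, 0.06, -0.0, -0.0]
wrist_force: [-0.6, 0.5, 0.5]
gripper_width: -0.0
grasp_force: 0.0
```

Call:
carry_out(
  series=[
    [[0, 0, 0.004, 0, 0, 0, -1], [0, 0, 0.004, 0, 0, 0, -1]],
  ],
)

```text
time: 8.62
position: [0.5278, -0.2823, -0.0133]
eef_rot: [0.998, 0.06, 0.0, 0.0]
wrist_force: [-0.9, 0.1, 6.1]
gripper_width: 0.0001
grasp_force: 2.8
```

Contact at reported z = -0.013 on a 22 mm board, so true z = reported z + 0.035. Now the real grasp.

Call:
carry_out(
  series=[
    [[0, 0, -0.06, 0, 0, 0, 0.65], [0, 0, -0.06, 0, 0, 0, 0.65], [0, 0, -0.06, 0, 0, 0, 0.65], [0, 0, -0.06, 0, 0, 0, 0.65], [0, 0, -0.02, 0, 0, 0, 0.65]],
  ],
)

```text
time: 9.25
position: [0.5286, -0.2827, -0.0041]
eef_rot: [0.998, 0.06, 0.001, 0.001]
wrist_force: [-0.2, -0.5, -0.3]
gripper_width: 0.0703
grasp_force: 0.0
```

Call:
carry_out(
  series=[
    [[0, 0, 0.03, 0, 0, 0, 0.65], [0, 0, 0.05, 0, 0, 0, 0.65], [0, 0, 0.05, 0, 0, 0, 0.65], [0, 0, 0.05, 0, 0, 0, 0.65]],
  ],
)

```text
time: 9.75
position: [0.5279, -0.2823, -0.0289]
eef_rot: [0.998, 0.06, 0.0, 0.0]
wrist_force: [0.5, -0.1, 0.9]
gripper_width: 0.0704
grasp_force: 0.0
```

Call:
carry_out(
  series=[
    [[0, 0, 0.0, 0, 0, 0, -1], [0, 0, 0.0, 0, 0, 0, -1], [0, 0, 0.0, 0, 0, 0, -1], [0, 0, 0, 0, 0, 0, -1]],
  ],
  squeeze=40,
)

```text
time: 10.25
position: [0.5281, -0.2826, -0.0282]
eef_rot: [0.998, 0.06, 0.001, 0.0]
wrist_force: [0.1, 0.4, 5.0]
gripper_width: 0.055
grasp_force: 43.7
```

Call:
carry_out(
  series=[
    [[0, 0, -0.1, 0, 0, 0, -1], [0, 0, -0.2, 0, 0, 0, -1], [0, 0, -0.2, 0, 0, 0, -1]],
  ],
)

```text
time: 10.62
position: [0.5305, -0.2836, 0.0746]
eef_rot: [0.998, 0.06, 0.003, 0.002]
wrist_force: [1.1, 0.1, -1.9]
gripper_width: 0.0548
grasp_force: 44.2
```

```bash
cat >> h.py <<'E'
def look(name,shape,g,z=0,cams=('top','scene')):
    out=[]
    for c in cams:
        env.read_camera(c)
        for d in env.regions_of(c,name)[:4]:
            cc=rect(c,d['region'],z+.02)
            if np.hypot(cc[0]-g[0],cc[1]-g[1])<70: p,e=fit(c,d['region'],shape,*g,z); print(c,p,e); out.append(p); break
    if out: print('mean',np.mean(out,0).round(1))
    s=env.state(); print('tcp',s['position'].round(4),'w',round(s['gripper_width'],4))
E
python3 - <<'E'
from h import *
look('long_board_center','long',(528,-282,7),.1)
go([.5373,.010,.075],79.9)
E
```

```text
top [ 528.5 -282.8    6.8] 0.307
scene [ 527.8 -279.8    7.3] 0.385
mean [ 528.2 -281.3    7. ]
tcp [ 0.5262 -0.2814  0.0694] w 0.0548
shift [ 0.092 -0.576 -0.01 ] turn [-0.003  0.006  0.593] deg 17.0
```

Call:
carry_out(
  series=[
    [[0.09, -0.576, -0.006, 0, 0, 0.593, -1], [0.09, -0.576, -0.006, 0, 0, 0.593, -1], [0.09, -0.576, -0.006, 0, 0, 0.593, -1], [0.09, -0.576, -0.006, 0, 0, 0.593, -1], [0.09, -0.576, -0.006, 0, 0, 0.593, -1]],
  ],
)

```text
time: 11.45
position: [0.5365, 0.0133, 0.0723]
eef_rot: [0.996, -0.086, -0.002, -0.0]
wrist_force: [-0.1, -1.1, -2.0]
gripper_width: 0.055
grasp_force: 44.2
```

Call:
carry_out(
  series=[
    [[0, 0, 0, 0, 0, 0, -1], [0, 0, 0, 0, 0, 0, -1], [0, 0, 0, 0, 0, 0, -1]],
  ],
)

```text
time: 11.82
position: [0.5374, 0.007, 0.0735]
eef_rot: [0.996, -0.09, -0.0, 0.001]
wrist_force: [0.0, 0.4, -2.8]
gripper_width: 0.0546
grasp_force: 44.2
```

```bash
python3 - <<'E'
from h import *
look('long_board_center','long',(537,10,-10),.095)
go([.5373,.010,.013],79.9)
E
```

```text
scene [534.3   5.3 -10. ] 0.277
mean [534.3   5.3 -10. ]
tcp [0.5378 0.008  0.0739] w 0.0549
shift [-0.002 -0.004  0.122] turn [ 0.001  0.    -0.004] deg 0.1
```

Call:
carry_out(
  series=[
    [[-0.002, -0.004, 0.06, 0, 0, 0, -1], [-0.002, -0.004, 0.11, 0, 0, 0, -1], [-0.002, -0.004, 0.116, 0, 0, 0, -1], [-0.002, -0.004, 0.116, 0, 0, 0, -1]],
  ],
)

```text
time: 12.52
position: [0.5376, 0.0109, 0.0164]
eef_rot: [0.996, -0.089, 0.0, 0.0]
wrist_force: [0.5, -0.2, -2.1]
gripper_width: 0.055
grasp_force: 44.2
```

Call:
carry_out(
  series=[
    [[0, 0, 0.006, 0, 0, 0, -1], [0, 0, 0.01, 0, 0, 0, -1], [0, 0, 0.01, 0, 0, 0, -1]],
  ],
)

```text
time: 12.9
position: [0.5374, 0.0113, 0.0112]
eef_rot: [0.996, -0.088, 0.0, 0.0]
wrist_force: [0.3, 0.1, -2.0]
gripper_width: 0.0547
grasp_force: 44.2
```

```bash
python3 - <<'E'
from h import *
s=env.state();print(s['position'],s['wrist_force'])
look('long_board_center','long',(537,10,-10),.037)
pic('top','p1.png',(260,120,400,260),4)
E
```

```text
[0.53737156 0.01128293 0.01119544] [ 0.27168878  0.0806442  -1.98182173]
scene [536.8  11.   -9.2] 0.326
mean [536.8  11.   -9.2]
tcp [0.5373 0.0113 0.0111] w 0.0548
```

View pics/p1.png

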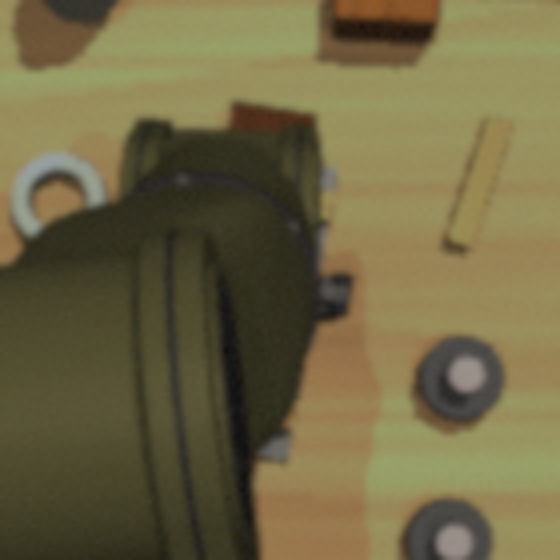

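The arm hides most of the stand here, though the far end of the board shows at (270,115). The board is still just above the bearers, since wrist force equals its weight. Lowering to contact, then releasing.

Call:
carry_out(
  series=[
    [[0, 0.002, 0.004, 0, 0, 0, -1], [0, 0.002, 0.005, 0, 0, 0, -1], [0, 0.002, 0.005, 0, 0, 0, -1]],
  ],
)

```text
time: 13.52
position: [0.5372, 0.0102, 0.0088]
eef_rot: [0.996, -0.088, 0.0, -0.0]
wrist_force: [-1.2, 1.0, 3.7]
gripper_width: 0.055
grasp_force: 44.8
```

Call:
carry_out(
  series=[
    [[0, 0, 0, 0, 0, 0, 0.7], [0, 0, 0, 0, 0, 0, 0.7], [0, 0, 0, 0, 0, 0, 0.7]],
  ],
)

```text
time: 13.9
position: [0.5371, 0.0102, 0.0084]
eef_rot: [0.996, -0.088, -0.0, 0.0]
wrist_force: [-0.3, 0.3, 0.5]
gripper_width: 0.0726
grasp_force: 0.0
```

Call:
carry_out(
  series=[
    [[0, 0, -0.1, 0, 0, 0, 0.7], [0, 0, -0.2, 0, 0, 0, 0.7], [0, 0, -0.25, 0, 0, 0, 0.4], [0, 0, -0.25, 0, 0, 0, 0]],
  ],
)

```text
time: 14.4
position: [0.5386, 0.0103, 0.1353]
eef_rot: [0.996, -0.088, 0.002, -0.0]
wrist_force: [0.4, 0.1, -0.5]
gripper_width: 0.0437
grasp_force: 0.0
```

```bash
python3 - <<'E'
from h import *
look('long_board_center','long',(537,10,-10),.037)
print(env.state()['q'].round(2))
go([.4713,.1504,.09],105.2)
E
```

```text
scene [537.5  11.5  -9.7] 0.073
mean [537.5  11.5  -9.7]
tcp [0.536  0.0103 0.1322] w 0.0425
[-0.18  0.67  0.12  1.91 -0.14  0.58 -1.72]
shift [-0.176 -0.253  0.085] turn [ 0.     0.005 -0.884] deg 25.3
```

Call:
carry_out(
  series=[
    [[-0.176, -0.253, 0.085, 0, 0, -0.884, 0], [-0.176, -0.253, 0.085, 0, 0, -0.884, 0], [-0.176, -0.253, 0.085, 0, 0, -0.884, 0], [-0.176, -0.253, 0.16, 0, 0, -0.884, 0], [-0.176, -0.253, 0.2, 0, 0, -0.884, 0]],
  ],
)

```text
time: 15.22
position: [0.4709, 0.1506, 0.0311]
eef_rot: [0.991, 0.133, -0.002, 0.0]
wrist_force: [1.1, 0.2, -0.6]
gripper_width: 0.0428
grasp_force: 0.0
```

Call:
carry_out(
  series=[
    [[0, 0, 0.03, 0, 0, 0, 0], [0, 0, 0.04, 0, 0, 0, 0], [0, 0, 0.04, 0, 0, 0, 0]],
  ],
)

```text
time: 15.6
position: [0.4727, 0.1501, 0.0134]
eef_rot: [0.991, 0.132, -0.0, 0.0]
wrist_force: [0.1, 1.0, 1.0]
gripper_width: 0.0426
grasp_force: 0.0
```

```bash
python3 - <<'E'
from h import *
look('sticker_a_center','sticker',(472,150,15),0)
go([.4713,.1504,-.031],105.2); print(env.state()['q'].round(2))
E
```

```text
top [465.7 149.6  16.4] 2.07
scene [472.8 150.5  16.1] 0.101
mean [469.2 150.   16.2]
tcp [0.4732 0.1504 0.0141] w 0.0424
shift [-0.004 -0.001  0.09 ] turn [-0.    -0.003 -0.   ] deg 0.1
[-0.41  0.85  0.01  2.09 -0.05  0.21 -1.66]
```

Call:
carry_out(
  series=[
    [[-0.002, 0, 0.06, 0, 0, 0, 0], [-0.002, 0, 0.085, 0, 0, 0, 0], [-0.002, 0, 0.088, 0, 0, 0, 0], [-0.002, 0, 0.088, 0, 0, 0, 0]],
  ],
)

```text
time: 16.3
position: [0.472, 0.15, -0.0301]
eef_rot: [0.991, 0.132, 0.0, 0.0]
wrist_force: [-1.0, 0.4, 0.4]
gripper_width: 0.0427
grasp_force: 0.0
```

Call:
carry_out(
  series=[
    [[0, 0, 0, 0, 0, 0, -1], [0, 0, 0, 0, 0, 0, -1], [0, 0, 0, 0, 0, 0, -1], [0, 0, 0, 0, 0, 0, -1]],
  ],
  squeeze=30,
)

```text
time: 16.8
position: [0.4722, 0.1501, -0.0298]
eef_rot: [0.991, 0.132, 0.001, -0.0]
wrist_force: [-1.0, -0.3, 6.2]
gripper_width: 0.0173
grasp_force: 30.3
```

Call:
carry_out(
  series=[
    [[0, 0, -0.1, 0, 0, 0, -1], [0, 0, -0.2, 0, 0, 0, -1], [0, 0, -0.22, 0, 0, 0, -1], [0, 0, -0.22, 0, 0, 0, -1]],
  ],
)

```text
time: 17.3
position: [0.472, 0.1502, 0.0799]
eef_rot: [0.991, 0.132, 0.001, -0.0]
wrist_force: [-0.2, -0.2, -0.0]
gripper_width: 0.0178
grasp_force: 29.6
```

```bash
python3 - <<'E'
from h import *
env.state(); look('sticker_a_center','sticker',(472,150,15),.11,('scene',))
go([.4684,.0223,.08],170.1)
E
```

```text
scene [476.1 148.9  21.7] 0.434
mean [476.1 148.9  21.7]
tcp [0.4709 0.1498 0.0785] w 0.0173
shift [-0.072  0.245 -0.003] turn [-2.000e-03  4.000e-03 -2.265e+00] deg 64.9
```

Call:
carry_out(
  series=[
    [[-0.072, 0.245, -0.003, 0, 0, -1, -1], [-0.072, 0.245, -0.003, 0, 0, -1, -1], [-0.072, 0.245, -0.003, 0, 0, -1, -1]],
  ],
)

```text
time: 17.77
position: [0.4669, 0.0152, 0.0794]
eef_rot: [0.929, 0.371, -0.003, 0.001]
wrist_force: [0.3, 0.9, -0.1]
gripper_width: 0.017
grasp_force: 29.6
```

Call:
carry_out(
  series=[
    [[0, 0, 0, 0, 0, -1, -1], [0, 0, 0, 0, 0, -1, -1], [0, 0, 0, 0, 0, -1, -1]],
  ],
)

```text
time: 18.15
position: [0.468, 0.0223, 0.0795]
eef_rot: [0.805, 0.593, -0.001, -0.001]
wrist_force: [-0.2, 0.0, 0.3]
gripper_width: 0.0176
grasp_force: 29.6
```

Call:
carry_out(
  series=[
    [[0, 0, 0, 0, 0, -0.265, -1], [0, 0, 0, 0, 0, -0.265, -1], [0, 0, 0, 0, 0, -0.265, -1]],
  ],
)

```text
time: 18.52
position: [0.4685, 0.0224, 0.0802]
eef_rot: [0.766, 0.643, -0.001, -0.001]
wrist_force: [-1.0, 0.6, -0.6]
gripper_width: 0.0171
grasp_force: 29.6
```

```bash
python3 - <<'E'
from h import *
env.state(); look('sticker_a_center','sticker',(468,22,80),.11,('scene',))
go([.4684,.0223,.032],170.1)
E
```

```text
scene [469.6  23.4  79.4] 1.57
mean [469.6  23.4  79.4]
tcp [0.4688 0.0224 0.0806] w 0.0173
shift [-0.    -0.001  0.097] turn [-0.002  0.001 -0.003] deg 0.1
```

Lowering onto the board (expecting contact at about reported 0.029), then releasing.

Call:
carry_out(
  series=[
    [[0, 0, 0.07, 0, 0, 0, -1], [0, 0, 0.09, 0, 0, 0, -1], [0, 0, 0.096, 0, 0, 0, -1], [0, 0, 0.096, 0, 0, 0, -1]],
  ],
)

```text
time: 19.12
position: [0.4694, 0.0224, 0.0334]
eef_rot: [0.766, 0.643, 0.0, 0.0]
wrist_force: [-0.6, -0.8, 0.3]
gripper_width: 0.0169
grasp_force: 29.6
```

Call:
carry_out(
  series=[
    [[0, 0, 0.003, 0, 0, 0, -1], [0, 0, 0.006, 0, 0, 0, -1], [0, 0, 0.006, 0, 0, 0, -1]],
  ],
)

```text
time: 19.5
position: [0.4692, 0.0223, 0.0301]
eef_rot: [0.766, 0.643, 0.0, 0.0]
wrist_force: [-0.2, 0.2, -0.3]
gripper_width: 0.0172
grasp_force: 29.6
```

Call:
carry_out(
  series=[
    [[0, 0, 0.004, 0, 0, 0, -1], [0, 0, 0.004, 0, 0, 0, -1]],
  ],
)

```text
time: 19.75
position: [0.4693, 0.0223, 0.0291]
eef_rot: [0.766, 0.643, 0.0, 0.001]
wrist_force: [-1.2, 0.3, 13.9]
gripper_width: 0.0172
grasp_force: 31.4
```

Call:
carry_out(
  series=[
    [[0, 0, 0, 0, 0, 0, 0], [0, 0, 0, 0, 0, 0, 0], [0, 0, 0, 0, 0, 0, 0]],
  ],
)

```text
time: 20.12
position: [0.469, 0.0223, 0.0278]
eef_rot: [0.766, 0.643, -0.0, -0.0]
wrist_force: [0.3, -0.4, -0.6]
gripper_width: 0.0424
grasp_force: 0.0
```

Call:
carry_out(
  series=[
    [[0, 0, -0.1, 0, 0, 0, 0], [0, 0, -0.18, 0, 0, 0, 0], [0, 0, -0.2, 0, 0, 0, 0], [0, 0, -0.2, 0, 0, 0, 0]],
  ],
)

```text
time: 20.62
position: [0.4692, 0.0221, 0.128]
eef_rot: [0.766, 0.643, 0.0, 0.0]
wrist_force: [-0.3, 0.8, -0.7]
gripper_width: 0.0427
grasp_force: 0.0
```

```bash
python3 - <<'E'
from h import *
print(env.state()['q'].round(2))
look('sticker_a_center','sticker',(468,22,80),.059)
look('sticker_b_center','sticker',(616,-147,-18))
go([.617,-.147,.1],72.0)
im=env.read_camera('scene'); save(im,'s1.png',(230,130,410,270),4)
E
```

```text
[ 0.09  0.62 -0.36  2.09  0.45  0.51 -0.78]
scene [471.1  22.5  80.1] 0.144
mean [471.1  22.5  80.1]
tcp [0.4682 0.0222 0.1268] w 0.0427
top [ 615.9 -146.8  -20.3] 0.153
scene [ 618.3 -147.9  -18.3] 0.225
mean [ 617.1 -147.4  -19.3]
tcp [0.4687 0.0224 0.1274] w 0.0426
shift [-0.283  0.35   0.054] turn [-3.000e-03 -1.000e-03 -2.859e+00] deg 81.9
```

View pics/s1.png

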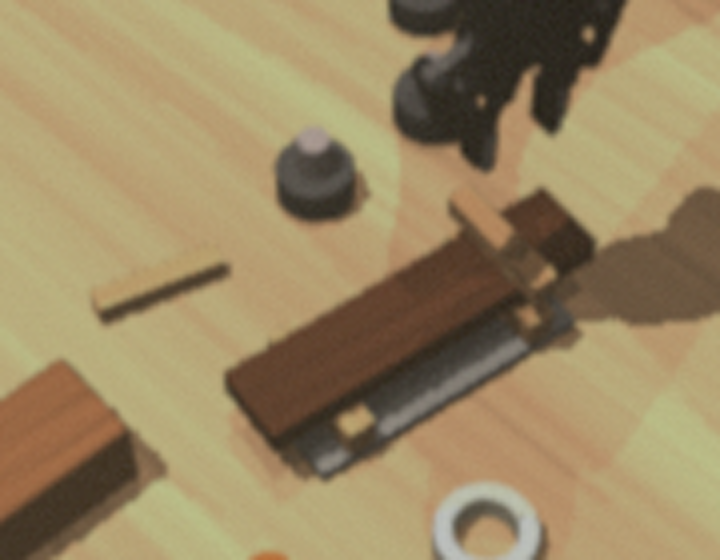

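The near sticker lies across the board above the near bearer at (505,240). The far bearer end shows at (355,425), and sticker B is at (160,285). Going for sticker B.

Call:
carry_out(
  series=[
    [[-0.283, 0.35, 0.054, 0, 0, -1, 0], [-0.283, 0.35, 0.054, 0, 0, -1, 0], [-0.283, 0.35, 0.054, 0, 0, -1, 0], [-0.283, 0.35, 0.054, 0, 0, -1, 0]],
  ],
)

```text
time: 21.58
position: [0.6181, -0.1512, 0.0999]
eef_rot: [0.584, 0.812, -0.0, 0.0]
wrist_force: [0.1, 0.8, -0.0]
gripper_width: 0.0428
grasp_force: 0.0
```

Call:
carry_out(
  series=[
    [[0, 0, 0, 0, 0, -1, 0], [0, 0, 0, 0, 0, -1, 0], [0, 0, 0, 0, 0, -1, 0]],
  ],
)

```text
time: 21.95
position: [0.6168, -0.1473, 0.1004]
eef_rot: [0.361, 0.932, -0.0, -0.0]
wrist_force: [0.7, -0.3, 0.3]
gripper_width: 0.0427
grasp_force: 0.0
```

Call:
carry_out(
  series=[
    [[0, 0, 0.05, 0, 0, -0.84, 0], [0, 0, 0.1, 0, 0, -0.84, 0], [0, 0, 0.14, 0, 0, -0.84, 0], [0, 0, 0.14, 0, 0, -0.84, 0]],
  ],
)

```text
time: 22.45
position: [0.6157, -0.1472, 0.0292]
eef_rot: [0.162, 0.987, -0.0, -0.002]
wrist_force: [-1.2, -1.1, -0.2]
gripper_width: 0.0429
grasp_force: 0.0
```

```bash
python3 - <<'E'
from h import *
go([.6165,-.147,-.031],71.5); s=env.state(); print(s['q'].round(2),s['position'])
pic('scene','b1.png',(220,130,340,250),4)
E
```

```text
shift [-0.002  0.001  0.12 ] turn [-0.002 -0.007 -0.006] deg 0.3
[ 0.54  1.02 -0.73  1.63  0.86  0.85  0.68] [ 0.61567948 -0.14722071  0.02916588]
```

View pics/b1.png

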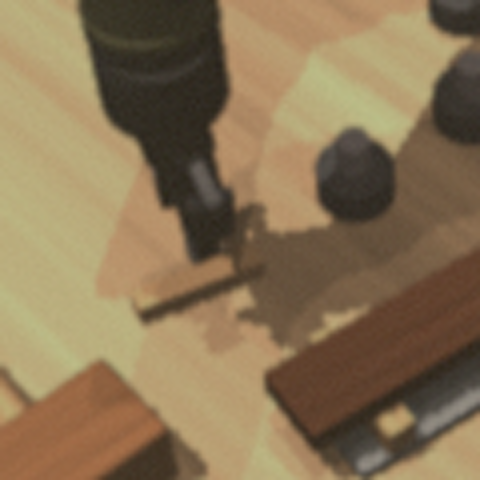

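The fingers, at crop (205,240), are above the middle of sticker B, and the axis looks right. Going down and gripping.

Call:
carry_out(
  series=[
    [[-0.001, 0, 0.06, 0, 0, 0, 0], [-0.001, 0, 0.11, 0, 0, 0, 0], [-0.001, 0, 0.118, 0, 0, 0, 0], [-0.001, 0, 0.118, 0, 0, 0, 0]],
  ],
)

```text
time: 23.0
position: [0.618, -0.1471, -0.0277]
eef_rot: [0.161, 0.987, 0.0, 0.0]
wrist_force: [0.3, -0.4, 0.5]
gripper_width: 0.0425
grasp_force: 0.0
```

Call:
carry_out(
  series=[
    [[0, 0, 0, 0, 0, 0, -1], [0, 0, 0, 0, 0, 0, -1], [0, 0, 0, 0, 0, 0, -1], [0, 0, 0, 0, 0, 0, -1]],
  ],
  squeeze=30,
)

```text
time: 23.5
position: [0.6186, -0.1472, -0.0268]
eef_rot: [0.161, 0.987, 0.0, 0.001]
wrist_force: [-0.5, 0.0, 6.5]
gripper_width: 0.0173
grasp_force: 30.3
```

```bash
python3 - <<'E'
from h import *
s=env.state(); print(s['position'],s['gripper_width'],s['wrist_force'])
go([.6062,-.0017,.08],170.1)
E
```

```text
[ 0.6185797  -0.14723949 -0.02683985] 0.017262631051400263 [-0.54684903  0.01847249  6.45403286]
shift [ 0.116  0.268 -0.214] turn [0.004 0.003 2.839] deg 81.3
```

Call:
carry_out(
  series=[
    [[0, 0, -0.11, 0, 0, 0, -1], [0, 0, -0.214, 0, 0, 0, -1], [0, 0, -0.214, 0, 0, 0, -1]],
  ],
)

```text
time: 23.88
position: [0.621, -0.1468, 0.0835]
eef_rot: [0.161, 0.987, 0.001, 0.004]
wrist_force: [0.3, 0.2, -0.8]
gripper_width: 0.0171
grasp_force: 29.6
```

Call:
carry_out(
  series=[
    [[0.116, 0.268, 0, 0, 0, 1, -1], [0.116, 0.268, 0, 0, 0, 1, -1], [0.116, 0.268, 0, 0, 0, 1, -1]],
  ],
)

```text
time: 24.25
position: [0.6039, 0.0041, 0.0786]
eef_rot: [0.399, 0.917, 0.001, -0.001]
wrist_force: [-0.1, -0.4, -0.9]
gripper_width: 0.017
grasp_force: 29.6
```

Call:
carry_out(
  series=[
    [[0, 0, 0, 0, 0, 1, -1], [0, 0, 0, 0, 0, 1, -1], [0, 0, 0, 0, 0, 1, -1]],
  ],
)

```text
time: 24.62
position: [0.6044, -0.0021, 0.0779]
eef_rot: [0.616, 0.788, -0.001, -0.0]
wrist_force: [-0.1, -0.2, -0.4]
gripper_width: 0.017
grasp_force: 29.6
```

Call:
carry_out(
  series=[
    [[0, 0, 0, 0, 0, 0.84, -1], [0, 0, 0, 0, 0, 0.84, -1], [0, 0, 0, 0, 0, 0.84, -1], [0, 0, 0, 0, 0, 0.84, -1]],
  ],
)

```text
time: 25.12
position: [0.6048, -0.002, 0.0785]
eef_rot: [0.765, 0.644, -0.001, -0.0]
wrist_force: [0.3, -0.5, 0.6]
gripper_width: 0.0171
grasp_force: 29.6
```

```bash
python3 - <<'E'
from h import *
s=env.state(); print(s['position'],s['gripper_width'],s['wrist_force'])
go([.6062,-.0017,.036],170.1)
E
```

```text
[ 0.60480013 -0.00197126  0.07847486] 0.017071831608851187 [ 0.31105597 -0.5355866   0.60510584]
shift [0.001 0.003 0.085] turn [-0.002  0.001  0.004] deg 0.1
```

Call:
carry_out(
  series=[
    [[0.001, 0.002, 0.06, 0, 0, 0, -1], [0.001, 0.002, 0.08, 0, 0, 0, -1], [0.001, 0.002, 0.084, 0, 0, 0, -1], [0.001, 0.002, 0.084, 0, 0, 0, -1]],
  ],
)

```text
time: 25.62
position: [0.6067, -0.0014, 0.0374]
eef_rot: [0.765, 0.644, 0.0, 0.0]
wrist_force: [0.1, 0.3, 0.2]
gripper_width: 0.017
grasp_force: 29.6
```

Call:
carry_out(
  series=[
    [[0, 0, 0.004, 0, 0, 0, -1], [0, 0, 0.004, 0, 0, 0, -1]],
  ],
)

```text
time: 25.88
position: [0.6066, -0.0015, 0.0354]
eef_rot: [0.766, 0.643, 0.0, 0.0]
wrist_force: [-0.1, 0.4, -0.6]
gripper_width: 0.0169
grasp_force: 29.6
```

Call:
carry_out(
  series=[
    [[0, 0, 0.004, 0, 0, 0, -1], [0, 0, 0.004, 0, 0, 0, -1]],
  ],
)

```text
time: 26.12
position: [0.6062, -0.0015, 0.0329]
eef_rot: [0.766, 0.643, -0.0, 0.0]
wrist_force: [0.3, 0.1, -0.3]
gripper_width: 0.0171
grasp_force: 29.6
```

Call:
carry_out(
  series=[
    [[0, 0, 0.004, 0, 0, 0, -1], [0, 0, 0.004, 0, 0, 0, -1]],
  ],
)

```text
time: 26.38
position: [0.6065, -0.0015, 0.0321]
eef_rot: [0.766, 0.643, 0.0, 0.0]
wrist_force: [-2.0, -0.3, 8.5]
gripper_width: 0.0168
grasp_force: 30.6
```

Call:
carry_out(
  series=[
    [[0, 0, 0, 0, 0, 0, 0], [0, 0, 0, 0, 0, 0, 0], [0, 0, 0, 0, 0, 0, 0]],
  ],
)

```text
time: 26.75
position: [0.6062, -0.0015, 0.0307]
eef_rot: [0.766, 0.643, -0.0, -0.0]
wrist_force: [-0.4, -0.2, 0.2]
gripper_width: 0.0431
grasp_force: 0.0
```

Call:
carry_out(
  series=[
    [[0, 0, -0.1, 0, 0, 0, 0], [0, 0, -0.18, 0, 0, 0, 0.3], [0, 0, -0.2, 0, 0, 0, 0.65], [0, 0, -0.2, 0, 0, 0, 0.65]],
  ],
)

```text
time: 27.25
position: [0.6064, -0.0017, 0.1311]
eef_rot: [0.766, 0.643, 0.0, 0.0]
wrist_force: [0.4, -0.2, -0.4]
gripper_width: 0.0703
grasp_force: 0.0
```

```bash
python3 - <<'E'
from h import *
print(env.state()['q'].round(2))
env.read_camera('scene')
for d in env.regions_of('scene','sticker_a_center')[:3]:
    cc=rect('scene',d['region'],.077); print(cc)
    for g in((470,22,80),(607,-2,80)):
        if np.hypot(cc[0]-g[0],cc[1]-g[1])<50: print(fit('scene',d['region'],'sticker',*g,.059))
go([.5208,.2975,.09],81)
E
```

```text
[ 0.17  0.77 -0.44  1.68  0.43  0.79 -0.64]
[476.5  26.   81.6  96.1  27.7]
(array([470.9,  22.2,  81.2]), np.float64(0.108))
shift [ 0.561 -0.269  0.079] turn [-2.00e-03  5.00e-03  3.11e+00] deg 89.1
```

Call:
carry_out(
  series=[
    [[0.561, -0.269, 0.05, 0, 0, -1, 0.65], [0.561, -0.269, 0.05, 0, 0, -1, 0.65], [0.561, -0.269, 0.05, 0, 0, -1, 0.65], [0.561, -0.269, 0.05, 0, 0, -1, 0.65], [0.561, -0.269, 0.05, 0, 0, -1, 0.65]],
  ],
)

```text
time: 27.98
position: [0.5206, 0.299, 0.1041]
eef_rot: [0.583, 0.813, -0.001, -0.0]
wrist_force: [0.8, 0.7, -0.1]
gripper_width: 0.07
grasp_force: 0.0
```

```bash
python3 - <<'E'
from h import *
print(env.state()['q'].round(2),env.state()['position'])
go([.5208,.2975,.06],81)
E
```

```text
[-0.32  0.82 -0.51  1.71  0.54  0.76 -0.76] [0.52058551 0.29903784 0.10405657]
shift [-0.003 -0.     0.088] turn [-6.000e-03 -2.000e-03 -2.173e+00] deg 62.3
```

Call:
carry_out(
  series=[
    [[0, 0, 0.04, 0, 0, -1, 0.65], [0, 0, 0.06, 0, 0, -1, 0.65], [0, 0, 0.07, 0, 0, -1, 0.65]],
  ],
)

```text
time: 28.35
position: [0.5206, 0.2971, 0.0684]
eef_rot: [0.361, 0.933, -0.002, -0.001]
wrist_force: [0.0, 0.2, 0.2]
gripper_width: 0.0704
grasp_force: 0.0
```

Call:
carry_out(
  series=[
    [[0, 0, 0, 0, 0, -1, 0.65], [0, 0, 0, 0, 0, -1, 0.65], [0, 0, 0, 0, 0, -1, 0.65]],
  ],
)

```text
time: 28.72
position: [0.5211, 0.2972, 0.0691]
eef_rot: [0.119, 0.993, -0.001, -0.001]
wrist_force: [0.1, -0.4, 0.3]
gripper_width: 0.0704
grasp_force: 0.0
```

Call:
carry_out(
  series=[
    [[0, 0, 0.05, 0, 0, -0.17, 0.65], [0, 0, 0.08, 0, 0, -0.17, 0.65], [0, 0, 0.08, 0, 0, -0.17, 0.65]],
  ],
)

```text
time: 29.1
position: [0.5208, 0.2969, 0.0289]
eef_rot: [0.08, 0.997, -0.001, -0.002]
wrist_force: [0.1, -1.0, -0.3]
gripper_width: 0.0704
grasp_force: 0.0
```

```bash
python3 - <<'E'
from h import *
look('short_board_center','short',(521,297,-9),0,('scene',))
go([.5208,.2975,-.028],81)
E
```

```text
scene [523.6 296.4  -8.1] 0.343
mean [523.6 296.4  -8.1]
tcp [0.5219 0.2982 0.0309] w 0.0703
shift [ 0.002 -0.002  0.118] turn [-0.    -0.001 -0.004] deg 0.1
```

Call:
carry_out(
  series=[
    [[0, 0, 0.06, 0, 0, 0, 0.65], [0, 0, 0.11, 0, 0, 0, 0.65], [0, 0, 0.118, 0, 0, 0, 0.65], [0, 0, 0.118, 0, 0, 0, 0.65]],
  ],
)

```text
time: 29.7
position: [0.5225, 0.2986, -0.0272]
eef_rot: [0.079, 0.997, 0.0, 0.0]
wrist_force: [0.2, 0.3, -0.1]
gripper_width: 0.0704
grasp_force: 0.0
```

Call:
carry_out(
  series=[
    [[0, 0, 0, 0, 0, 0, -1], [0, 0, 0, 0, 0, 0, -1], [0, 0, 0, 0, 0, 0, -1], [0, 0, 0, 0, 0, 0, -1]],
  ],
  squeeze=40,
)

```text
time: 30.2
position: [0.5229, 0.2986, -0.0264]
eef_rot: [0.079, 0.997, 0.001, 0.001]
wrist_force: [-0.7, -1.8, 7.2]
gripper_width: 0.0545
grasp_force: 43.2
```

Call:
carry_out(
  series=[
    [[0, 0, -0.1, 0, 0, 0, -1], [0, 0, -0.2, 0, 0, 0, -1], [0, 0, -0.24, 0, 0, 0, -1], [0, 0, -0.24, 0, 0, 0, -1]],
  ],
)

```text
time: 30.7
position: [0.5229, 0.2983, 0.093]
eef_rot: [0.08, 0.997, 0.001, 0.001]
wrist_force: [0.6, 0.1, -2.1]
gripper_width: 0.0549
grasp_force: 43.6
```

```bash
python3 - <<'E'
from h import *
print(env.state()['wrist_force'])
look('short_board_center','short',(521,297,-9),.12)
go([.5373,.0103,.1],80.1)
E
```

```text
[ 0.57406829  0.09034168 -2.06293006]
scene [523.  297.9  -8.5] 0.566
mean [523.  297.9  -8.5]
tcp [0.5212 0.2968 0.09  ] w 0.0546
shift [-0.122 -0.561 -0.019] turn [-0.006 -0.004  0.028] deg 0.8
```

Call:
carry_out(
  series=[
    [[-0.121, -0.562, -0.016, 0, 0, 0.028, -1], [-0.121, -0.562, -0.016, 0, 0, 0.028, -1], [-0.121, -0.562, -0.016, 0, 0, 0.028, -1], [-0.121, -0.562, -0.016, 0, 0, 0.028, -1], [-0.121, -0.562, -0.016, 0, 0, 0.028, -1]],
  ],
)

```text
time: 31.52
position: [0.5362, 0.0062, 0.0982]
eef_rot: [0.088, 0.996, -0.001, -0.002]
wrist_force: [0.3, 1.1, -1.6]
gripper_width: 0.0546
grasp_force: 43.6
```

Call:
carry_out(
  series=[
    [[0, 0, 0, 0, 0, 0, -1], [0, 0, 0, 0, 0, 0, -1], [0, 0, 0, 0, 0, 0, -1]],
  ],
)

```text
time: 31.9
position: [0.5372, 0.013, 0.0998]
eef_rot: [0.085, 0.996, 0.001, -0.0]
wrist_force: [-0.6, -0.4, -1.6]
gripper_width: 0.0546
grasp_force: 43.6
```

```bash
python3 - <<'E'
from h import *
go([.538,.0102,.056],80.1); print(env.state()['position'])
E
```

```text
shift [-0.003 -0.005  0.088] turn [ 0.002 -0.001  0.006] deg 0.2
[0.53722018 0.01301026 0.09979733]
```

Call:
carry_out(
  series=[
    [[-0.001, -0.003, 0.06, 0, 0, 0, -1], [-0.001, -0.003, 0.08, 0, 0, 0, -1], [-0.001, -0.003, 0.086, 0, 0, 0, -1], [-0.001, -0.003, 0.086, 0, 0, 0, -1]],
  ],
)

```text
time: 32.4
position: [0.538, 0.01, 0.0574]
eef_rot: [0.086, 0.996, 0.0, 0.0]
wrist_force: [0.3, 0.6, -0.9]
gripper_width: 0.055
grasp_force: 43.5
```

Call:
carry_out(
  series=[
    [[0, 0, 0.004, 0, 0, 0, -1], [0, 0, 0.004, 0, 0, 0, -1]],
  ],
)

```text
time: 32.65
position: [0.5379, 0.0093, 0.0553]
eef_rot: [0.086, 0.996, -0.0, 0.0]
wrist_force: [0.2, -0.1, -0.7]
gripper_width: 0.0547
grasp_force: 43.5
```

```bash
python3 - <<'E'
from h import *
go([.538,.0102,.0506],80.1); print(env.state()['position'])
look('short_board_center','short',(537,10,-10),.08,('scene',))
pic('scene','sb.png',(260,140,420,260),4)
E
```

```text
shift [0.    0.002 0.009] turn [ 0.     0.001 -0.   ] deg 0.0
[0.537877   0.00931945 0.05528733]
scene [536.    9.4 -10.3] 0.457
mean [536.    9.4 -10.3]
tcp [0.5378 0.0093 0.0552] w 0.0545
```

View pics/sb.png

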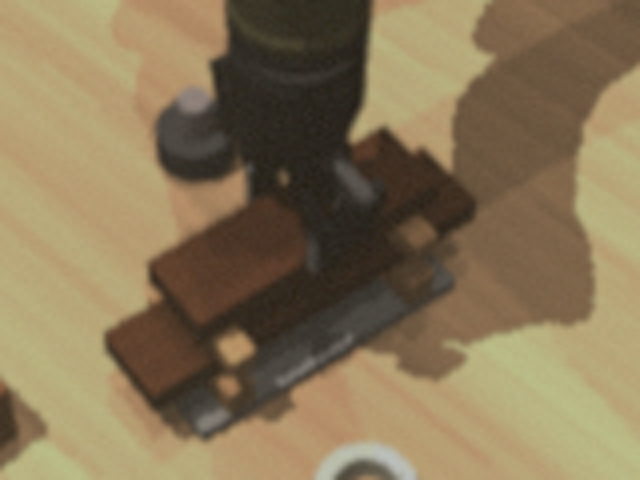

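The short board sits just above both stickers. Their ends show at (237,345) and (415,235), above the bearer ends at (230,385) and (412,280). Lowering to contact and releasing.

Call:
carry_out(
  series=[
    [[0, 0.001, 0.004, 0, 0, 0, -1], [0, 0.001, 0.008, 0, 0, 0, -1], [0, 0.001, 0.008, 0, 0, 0, -1]],
  ],
)

```text
time: 33.17
position: [0.5376, 0.0099, 0.0508]
eef_rot: [0.086, 0.996, -0.0, -0.0]
wrist_force: [-0.2, -0.3, -1.1]
gripper_width: 0.0545
grasp_force: 43.6
```

Call:
carry_out(
  series=[
    [[0, 0, 0.003, 0, 0, 0, -1], [0, 0, 0.003, 0, 0, 0, -1]],
  ],
)

```text
time: 33.42
position: [0.5378, 0.0099, 0.0505]
eef_rot: [0.086, 0.996, -0.0, 0.0]
wrist_force: [-3.0, -0.8, 8.5]
gripper_width: 0.055
grasp_force: 44.6
```

Call:
carry_out(
  series=[
    [[0, 0, 0, 0, 0, 0, 0.7], [0, 0, 0, 0, 0, 0, 0.7], [0, 0, 0, 0, 0, 0, 0.7]],
  ],
)

```text
time: 33.8
position: [0.5378, 0.0099, 0.0493]
eef_rot: [0.086, 0.996, 0.0, -0.0]
wrist_force: [0.3, 0.2, 0.2]
gripper_width: 0.0729
grasp_force: 0.0
```

Call:
carry_out(
  series=[
    [[0, 0, -0.1, 0, 0, 0, 0.7], [0, 0, -0.18, 0, 0, 0, 0.7], [0, 0, -0.18, 0, 0, 0, 0.4], [0, 0, -0.18, 0, 0, 0, 0.4]],
  ],
)

```text
time: 34.3
position: [0.5373, 0.0093, 0.1389]
eef_rot: [0.086, 0.996, -0.0, -0.0]
wrist_force: [0.1, -0.1, 0.2]
gripper_width: 0.0597
grasp_force: 0.0
```

```bash
python3 - <<'E'
from h import *
look('short_board_center','short',(537,10,-10),.077,('scene',))
look('weight_center','weight',(484,-132,0),0)
go([.484,-.132,.08],80.1)
E
```

```text
scene [538.4  11.5 -10.9] 0.091
mean [538.4  11.5 -10.9]
tcp [0.5368 0.0094 0.1382] w 0.06
scene [ 485.4 -132.2    5.7] 0.153
mean [ 485.4 -132.2    5.7]
tcp [0.5373 0.0099 0.1387] w 0.0594
shift [ 0.056 -0.298  0.118] turn [-0.001 -0.003  0.001] deg 0.1
```

Call:
carry_out(
  series=[
    [[0.056, -0.298, 0.0, 0, 0, 0, 0.4], [0.056, -0.298, 0.0, 0, 0, 0, 0.4], [0.056, -0.298, 0.1, 0, 0, 0, 0.4], [0.056, -0.298, 0.19, 0, 0, 0, 0.4], [0.056, -0.298, 0.19, 0, 0, 0, 0.4]],
  ],
)

```text
time: 35.22
position: [0.482, -0.1322, 0.0422]
eef_rot: [0.086, 0.996, 0.0, -0.003]
wrist_force: [0.7, 0.5, 0.9]
gripper_width: 0.0599
grasp_force: 0.0
```

```bash
python3 - <<'E'
from h import *
go([.484,-.132,.0],80.1); print(env.state()['position'])
pic('scene','w2.png',(260,110,380,220),4)
E
```

```text
shift [-0.004  0.001  0.084] turn [-0.001 -0.012  0.   ] deg 0.4
[ 0.48203908 -0.13215798  0.04217875]
```

View pics/w2.png

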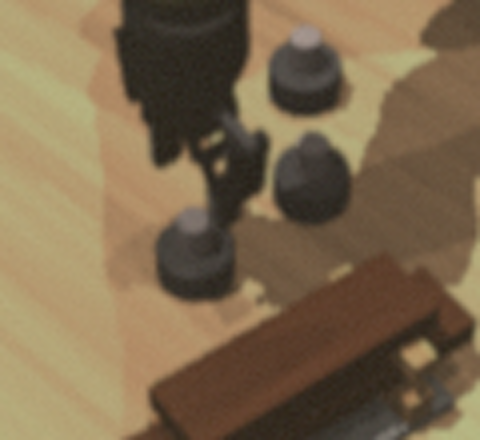

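The fingers at (165,160) and (225,215) straddle the knob at (195,215) of the chosen weight. The other two weights stand clear at (305,70) and (312,180). Going down.

Call:
carry_out(
  series=[
    [[-0.001, 0, 0.05, 0, 0, 0, 0.4], [-0.001, 0, 0.072, 0, 0, 0, 0.4], [-0.001, 0, 0.08, 0, 0, 0, 0.4], [-0.001, 0, 0.08, 0, 0, 0, 0.4]],
  ],
)

```text
time: 35.78
position: [0.4856, -0.132, 0.0051]
eef_rot: [0.086, 0.996, -0.0, 0.001]
wrist_force: [-0.3, 0.0, 0.2]
gripper_width: 0.0599
grasp_force: 0.0
```

Call:
carry_out(
  series=[
    [[0, 0, 0, 0, 0, 0, -1], [0, 0, 0, 0, 0, 0, -1], [0, 0, 0, 0, 0, 0, -1], [0, 0, 0, 0, 0, 0, -1]],
  ],
  squeeze=70,
)

```text
time: 36.28
position: [0.4853, -0.1325, 0.0052]
eef_rot: [0.086, 0.996, -0.0, 0.0]
wrist_force: [-0.7, -0.5, 6.2]
gripper_width: 0.0214
grasp_force: 68.3
```

```bash
python3 - <<'E'
from h import *
look('weight_center','weight',(484,-132,0),0,('scene',)); print(env.state()['wrist_force'])
E
```

```text
scene [ 487.6 -130.1   -2.1] 0.409
mean [ 487.6 -130.1   -2.1]
tcp [ 0.4853 -0.1325  0.0052] w 0.0211
[-0.84502995 -0.32739109  6.04684947]
```

Call:
carry_out(
  series=[
    [[0, 0, -0.02, 0, 0, 0, -1], [0, 0, -0.04, 0, 0, 0, -1], [0, 0, -0.04, 0, 0, 0, -1]],
  ],
)

```text
time: 36.75
position: [0.4854, -0.1322, 0.0251]
eef_rot: [0.086, 0.996, 0.0, 0.001]
wrist_force: [-0.4, -0.5, -8.4]
gripper_width: 0.0214
grasp_force: 69.0
```

```bash
python3 - <<'E'
from h import *
print(env.state()['wrist_force'],env.state()['position'])
look('weight_center','weight',(485,-132,0),.018,('scene',))
pic('scene','w3.png',(260,110,380,220),4)
E
```

```text
[-0.39519167 -0.53143597 -8.35847231] [ 0.48542868 -0.13223604  0.02512685]
scene [ 486.4 -132.3    1.6] 0.397
mean [ 486.4 -132.3    1.6]
tcp [ 0.4849 -0.1324  0.0245] w 0.0211
```

View pics/w3.png

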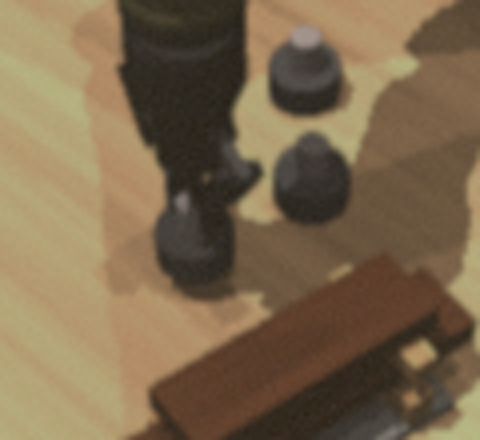

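The weight hangs upright, clear of the bench, with its disc at crop (195,250). Raising it and carrying it over the stack.

Call:
carry_out(
  series=[
    [[0, 0, -0.1, 0, 0, 0, -1], [0, 0, -0.19, 0, 0, 0, -1], [0, 0, -0.23, 0, 0, 0, -1], [0, 0, -0.23, 0, 0, 0, -1]],
  ],
)

```text
time: 37.4
position: [0.4857, -0.1323, 0.1403]
eef_rot: [0.086, 0.996, -0.0, 0.001]
wrist_force: [0.2, 0.7, -7.1]
gripper_width: 0.0213
grasp_force: 71.4
```

```bash
python3 - <<'E'
from h import *
go([.5378,.0100,.14],80.1); print(env.state()['position'])
E
```

```text
shift [-0.054  0.298  0.001] turn [-0.001  0.005 -0.   ] deg 0.1
[ 0.4856514  -0.1323054   0.14034409]
```

Call:
carry_out(
  series=[
    [[-0.018, 0.1, 0, 0, 0, 0, -1], [-0.036, 0.2, 0, 0, 0, 0, -1], [-0.052, 0.28, 0, 0, 0, 0, -1], [-0.054, 0.297, 0, 0, 0, 0, -1], [-0.054, 0.297, 0, 0, 0, 0, -1]],
  ],
)

```text
time: 38.02
position: [0.5359, 0.0094, 0.1379]
eef_rot: [0.085, 0.996, -0.001, -0.002]
wrist_force: [-0.5, -0.8, -7.6]
gripper_width: 0.0214
grasp_force: 71.4
```

Call:
carry_out(
  series=[
    [[0, 0, 0.02, 0, 0, 0, -1], [0, 0, 0.04, 0, 0, 0, -1], [0, 0, 0.05, 0, 0, 0, -1], [0, 0, 0.05, 0, 0, 0, -1]],
  ],
)

```text
time: 38.52
position: [0.5367, 0.009, 0.1139]
eef_rot: [0.087, 0.996, -0.0, -0.001]
wrist_force: [-0.8, -0.2, -7.4]
gripper_width: 0.0211
grasp_force: 71.5
```

```bash
python3 - <<'E'
from h import *
look('weight_center','weight',(538,10,0),.112,('scene',))
go([.5378,.0100,.1042],80.1); print(env.state()['position'],env.state()['wrist_force'])
E
```

```text
scene [540.8  11.9   2.5] 0.377
mean [540.8  11.9   2.5]
tcp [0.5373 0.0095 0.1146] w 0.0214
shift [-0.001  0.001  0.021] turn [ 0.     0.001 -0.   ] deg 0.0
[0.53733922 0.00948977 0.11460302] [-0.57828112 -0.39014487 -7.36680017]
```

Call:
carry_out(
  series=[
    [[0, 0.001, 0.01, 0, 0, 0, -1], [0, 0.001, 0.016, 0, 0, 0, -1], [0, 0.001, 0.017, 0, 0, 0, -1], [0, 0.001, 0.017, 0, 0, 0, -1]],
  ],
)

```text
time: 39.12
position: [0.5373, 0.01, 0.106]
eef_rot: [0.086, 0.996, -0.0, 0.0]
wrist_force: [0.3, -0.0, -7.9]
gripper_width: 0.0214
grasp_force: 71.5
```

Call:
carry_out(
  series=[
    [[0, 0, 0.002, 0, 0, 0, -1], [0, 0, 0.002, 0, 0, 0, -1]],
  ],
)

```text
time: 39.38
position: [0.5373, 0.0099, 0.105]
eef_rot: [0.086, 0.996, -0.0, 0.0]
wrist_force: [0.4, -0.6, -7.5]
gripper_width: 0.0211
grasp_force: 71.5
```

Call:
carry_out(
  series=[
    [[0, 0, 0.002, 0, 0, 0, -1], [0, 0, 0.002, 0, 0, 0, -1]],
  ],
)

```text
time: 39.62
position: [0.5374, 0.0101, 0.1044]
eef_rot: [0.086, 0.996, -0.0, 0.0]
wrist_force: [-0.6, -0.3, -3.7]
gripper_width: 0.0214
grasp_force: 72.1
```

Contact is starting. Down 1 mm more, then release and back off straight up.

Call:
carry_out(
  series=[
    [[0, 0, 0.002, 0, 0, 0, -1], [0, 0, 0.002, 0, 0, 0, -1]],
  ],
)

```text
time: 39.88
position: [0.5375, 0.0101, 0.1043]
eef_rot: [0.086, 0.996, -0.0, 0.001]
wrist_force: [-3.2, -0.6, 7.0]
gripper_width: 0.021
grasp_force: 73.1
```

Call:
carry_out(
  series=[
    [[0, 0, 0, 0, 0, 0, 0.4], [0, 0, 0, 0, 0, 0, 0.4], [0, 0, 0, 0, 0, 0, 0.4], [0, 0, 0, 0, 0, 0, 0.4]],
  ],
)

```text
time: 40.38
position: [0.5374, 0.0101, 0.103]
eef_rot: [0.086, 0.996, 0.0, 0.0]
wrist_force: [-0.7, -0.2, 0.3]
gripper_width: 0.0596
grasp_force: 0.0
```

Call:
carry_out(
  series=[
    [[0, 0, -0.06, 0, 0, 0, 0.4], [0, 0, -0.14, 0, 0, 0, 0.4], [0, 0, -0.2, 0, 0, 0, 0.4], [0, 0, -0.2, 0, 0, 0, 0.4]],
  ],
)

```text
time: 40.88
position: [0.5388, 0.0107, 0.2051]
eef_rot: [0.086, 0.996, 0.001, 0.002]
wrist_force: [1.0, 0.6, -0.9]
gripper_width: 0.0598
grasp_force: 0.0
```

Call:
carry_out(
  series=[
    [[0.1, -0.4, 0, 0, 0, 0, 0.4], [0.1, -0.4, 0, 0, 0, 0, 0.4], [0.1, -0.4, 0, 0, 0, 0, 0.4], [0.1, -0.4, 0, 0, 0, 0, 0.4], [0.1, -0.4, 0, 0, 0, 0, 0.4]],
  ],
)

```text
time: 41.5
position: [0.4521, -0.1801, 0.2018]
eef_rot: [0.088, 0.996, -0.0, -0.001]
wrist_force: [0.5, -0.2, 0.6]
gripper_width: 0.0597
grasp_force: 0.0
```

```bash
python3 - <<'E'
from h import *
for n,s,z in[('weight_center','weight',.099),('short_board_center','short',.077),('long_board_center','long',.037)]: look(n,s,(538,11,-10),z)
a=env.read_camera('scene')[140:280,240:420]; b=env.read_camera('top')[125:265,230:410]
cv2.imwrite('pics/end.png',cv2.resize(np.hstack([a,b]),None,fx=2.2,fy=2.2,interpolation=2))
E
```

```text
top [536.6  10.3  -7.2] 0.05
scene [538.4  10.2  -9.1] 0.105
mean [537.5  10.2  -8.2]
tcp [ 0.4544 -0.1766  0.203 ] w 0.0595
top [534.   11.6  -9.7] 0.463
scene [537.6  11.8 -10.2] 0.402
mean [535.8  11.7 -10. ]
tcp [ 0.4541 -0.1775  0.203 ] w 0.0596
tcp [ 0.4537 -0.1783  0.203 ] w 0.0597
```

View pics/end.png

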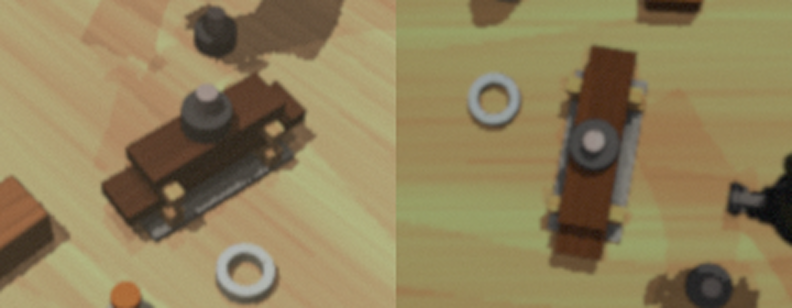

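Both views show the whole stack: the boards in line, the stickers above the bearers, and the weight upright at (205,110) on the left and (594,148) on the right, within about 2 mm of the middle. The bystanders I can see are unmoved. Handing in.

```bash
python3 -c "
from workcell import env
print(env.job_done())"
```

```text
the job is handed in; nothing more can be done
None
```

The stack is built on the stand in the order asked, with the boards and weight centred to about 2 mm and the weight upright on top; I handed it in after about 42 s of the 128 s allowed, but the hand-in gave no verdict.

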